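# Find the pump drive with the worn shaft by its end float

## Robot

A 7-joint arm with a two-finger parallel gripper is mounted at the origin on the work surface. World frame = base frame: x ahead of the robot, y to its left, z up, the work surface at z = 0. Lengths are in m, angles in rad, forces in N, time in s.
With the tool pointing down it reaches from about 0.425 to 0.95 m from the base axis. Payload 4.7 kg.
Tool frame: the origin (TCP) lies midway between the tips of the shut fingers; the grasp point (between the pads) lies 19 mm behind it; z points along the fingers, y is the line along which they close (so a half turn about z gives the same grasp; the last joint's range is limited). The gripper opens to 87 mm and grips with 3 to 60 N. Pads are 19 mm wide; open, the fingers measure 117 mm over their backs; the gripper's body (75 mm by 190 mm) begins 51 mm behind the grasp point.
Start: joints at [-1.28, 0.469, -0.049, 1.532, 0.024, 1.141, -0.082], TCP at [0.212, 0.641, 0.223] pointing down, gripper open.
Joint ranges: [-2.59, 2.59], [-0.33, 1.99], [-1.39, 1.29], [0.1, 2.45], [-1.04, 4.18], [0.21, 1.99], [-2.66, 2.66]. Speed limits (rad/s): [2.57, 2.57, 3.14, 3.14, 3.14, 3.14, 3.14].

## Interface

Orientations are given as a 3x3 rotation matrix whose columns are the frame's x, y, z axes.
In Python, from cell import * gives the robot as it stands.
- The arm moves only by the tool play_rows, never from a script. Its argument "rows" is a list of rows, each a list of 7 numbers: the shift along the tool's x, y, z in m, then the turn, a rotation vector about the tool's x, y, z in degrees, then the closure in counts, from 0 (fully open) to 255 (shut). A call has 1 to 20 rows; each row shifts and turns the commanded pose from where the row before left it, along the tool's axes as they then stand; what a row does not reach is not made up. A row lasts 1/8 s, in which the tool goes at most 62.5 mm and 10.7 degrees, less where a joint would pass 70% of its speed; a pose out of reach is approached as far as the arm can. A call is refused whole if a number of a shift passes 0.0625 or a number of a turn 10.7, either way. A call with a gripper value outside its range is refused whole. The fingers move at their own pace and stop on an object; "squeeze" is the grip in N (left out, the last holds). Time passes only in rows, so rows that do not move let the fingers close. It gives the time, the measured TCP pose, the force, the opening and the grip force at its end, in the units of the state.
- state(): the state, without advancing time (a new reading comes with each control period).
- get_image(name): name is "side" or "top" or "wrist"; returns a dict with "image" (480x640x3 uint8, red, green, blue), "vertical_fov" (degrees; the focal length in pixels is half the picture's height over the tangent of half this angle, whatever the lens; pixels are square), "cx", "cy" (the principal point, pixels), "k1" (the pictures are not rectified: a ray, as slopes to the right and down, at radius r is drawn at 1 + k1 r^2 times it, then the intrinsics apply), "R" (3x3) and "t" (3): a world point X has camera coordinates R X + t. Camera axes: x right, y down, z forward; pixel columns grow to the right and rows downward; lengths in m; the calibration is good to about 2 mm. A picture is of the moment at which its call begins. There is no depth.
- hand_in(): hands the job in; it is judged then, once.
Trained networks look in the newest picture that a camera, given by its name, has taken for a name from the list of things; names that differ only in an ending like _2 or _b are one class to them, and where a whole thing is asked for, a point or a joint stands for the part that bears it (a point fixed in the world has none). Each returns a list of dicts, best first, with "conf" (0 to 1); they miss things now and then, are a little off and sometimes report something else, mostly with a low value. They report only what shows in the picture. A call takes as long as a camera call.
- recognise(camera, name): "uv" ([column, row] in pixels, amid what is visible of it).
- tip_of(camera, name): "uv" ([column, row] in pixels: a listed point, or the origin of a listed thing).
The state is a dict: "clock": time; "joint_positions": joint angles; "joint_vel": joint speeds; "joint_efforts": joint torques, N m; "tcp_pos": TCP position; "tcp_rot": TCP orientation; "force": force on the tool from outside, world axes, zero at the start; "wrist_torque": the same for the moment, N m; "width": finger opening in m; "finger_force": force on a finger pad.
Only numpy, scipy, OpenCV 4.12 (cv2) and the standard library are available. Lean on these libraries where they do the work, as an engineer would, in place of code of your own. Each camera call takes 0.05 s, during which the arm holds its last target. There are 200 camera calls.

## Task

One of the two pump drives has a worn thrust bearing: its shaft has clearly more end float. Take the left drive (seen from the robot) by the coupling hub, push the shaft in until it is firmly on its stop, then pull it out firmly to its other stop, then do the same with the right drive; feel it, do not strain the housings' rubber mounts. Then swing over the marker lever of the loose drive only, let go of everything, and do not disturb the other things on the bench.

Things in the scene. Friction and masses are not known exactly. Their poses are not given: they have to be found in the camera images.
- drive_k: aluminium base plate of a pump drive, 12 mm thick, fixed to the table. Origin: on the table under the shaft; x runs along the shaft into the drive, away from the robot; plate x -100..110, y -115..60 mm. White motor housing on it: x -35..95, y -45..45 mm, 124 mm high. Marker lever at y -85. The two drives look alike; one is at y > 0 (the robot's left), one at y < 0.
- hub_k (a point): centre of the steel hub (28 mm diameter, 34 long) on the shaft end, 85 mm above the table; at x = -95, y = 0 mm of the drive in mid-float. It slides along the drive's x only, with 1.5 N drag, between hidden stops. End float in all: sound drive 3 mm, worn drive 9 mm, told only by pushing and pulling; half of it lies either side of mid-float.
- mount_k (a joint): shift of this drive's housing on its rubber mounts along the drive's x, m: 0 at rest, plus when the shaft is pushed in on its inner stop, minus when pulled out on its outer one. Springy, 3500 N/m: a firm feel of 8 to 14 N gives 2.3 to 4 mm; under 6.3 N (1.8 mm) is not firm, over 21 N (6 mm) strains the mounts. Springs back.
- flag_k (a joint): marker lever, rad: 0 leaning towards the robot (unmarked; starts at 0 to 0.2), 1.0 swung fully over away from the robot (marked). Stays where it is left; about 1 N at the tip moves it.
- flag_k_tip (a point): centre of the 26 mm black ball on the marker lever (10 mm steel rod, 80 mm from pivot to ball). The pivot is at x 10, y -85, z 34 mm of the drive; at 0 the ball is at x -28, z 104 mm; fully over, at x 48, z 104 mm.
- drive_m: aluminium base plate of a pump drive, 12 mm thick, fixed to the table. Origin: on the table under the shaft; x runs along the shaft into the drive, away from the robot; plate x -100..110, y -115..60 mm. White motor housing on it: x -35..95, y -45..45 mm, 124 mm high. Marker lever at y -85. The two drives look alike; one is at y > 0 (the robot's left), one at y < 0.
- hub_m (a point): centre of the steel hub (28 mm diameter, 34 long) on the shaft end, 85 mm above the table; at x = -95, y = 0 mm of the drive in mid-float. It slides along the drive's x only, with 1.5 N drag, between hidden stops. End float in all: sound drive 3 mm, worn drive 9 mm, told only by pushing and pulling; half of it lies either side of mid-float.
- mount_m (a joint): shift of this drive's housing on its rubber mounts along the drive's x, m: 0 at rest, plus when the shaft is pushed in on its inner stop, minus when pulled out on its outer one. Springy, 3500 N/m: a firm feel of 8 to 14 N gives 2.3 to 4 mm; under 6.3 N (1.8 mm) is not firm, over 21 N (6 mm) strains the mounts. Springs back.
- flag_m (a joint): marker lever, rad: 0 leaning towards the robot (unmarked; starts at 0 to 0.2), 1.0 swung fully over away from the robot (marked). Stays where it is left; about 1 N at the tip moves it.
- flag_m_tip (a point): centre of the 26 mm black ball on the marker lever (10 mm steel rod, 80 mm from pivot to ball). The pivot is at x 10, y -85, z 34 mm of the drive; at 0 the ball is at x -28, z 104 mm; fully over, at x 48, z 104 mm.
- amber_bottle: small amber bottle, 40 mm across, 85 mm tall, between the drives; loose bystander, origin at its underside or on its axis
- carton_a: flat carton, 60 x 110 x 34 mm, on the left; loose bystander, origin at its underside or on its axis
- screwdriver: screwdriver lying behind the right drive; loose bystander, origin at its underside or on its axis
- mug: white mug, 80 mm across, 90 mm tall, far left; loose bystander, origin at its underside or on its axis
- mortar: white mortar bowl, 110 mm across, 60 mm tall, far right; loose bystander, origin at its underside or on its axis
- pump_head: removed pump head with three rollers, 84 mm across, 40 mm tall, behind the drives; loose bystander, origin at its underside or on its axis
- carton_b: carton, 70 x 120 x 50 mm, behind the left drive; loose bystander, origin at its underside or on its axis

How it is judged:
By the outcome, as a careful person would: the job done as asked, in the order asked, and still so for the second after the job is handed in, with the robot touching nothing.
It also fails if it takes over 72 s, if anything falls off the work surface, if the arm or the gripper's body presses on something with over 40 N, if the wrist force passes 120 N, or if a joint passes its speed limit or range.

## Working session

There is one attempt and no reset: what is moved stays moved. The work goes in short steps, Python scripts to look and compute and a tool call to move; the robot and the scene stay as the last step left them, time stands still between calls to the robot, and variables do not carry over. Pictures are saved under pics/ and viewed, at most 10 in all, crops included, and the job is handed in when it is done.

Besides the shell and the picture viewer there is one more tool, called after ">>>" by a JSON object that holds its "op" and its "data", one argument or row to a line. play_rows: Moves the arm, as the interface text tells. Its arguments: {"type":"object","properties":{"rows":{"type":"array","items":{"type":"array","items":{"type":"number"}}},"squeeze":{"type":"number"}},"required":["rows"]}

```bash
mkdir -p pics
cat > h.py <<'E'
from cell import *
import numpy as np, cv2
def cam(n):
    c=get_image(n); f=c["image"].shape[0]/2/np.tan(np.radians(c["vertical_fov"])/2); c["f"]=f; return c
def ray(c,uv):
    d=np.array([(uv[0]-c["cx"])/c["f"],(uv[1]-c["cy"])/c["f"]]); s=d.copy()
    for _ in range(20): s=d/(1+c["k1"]*(s@s))
    R=np.array(c["R"]);t=np.array(c["t"]); return -R.T@t, R.T@np.array([s[0],s[1],1])
def proj(c,X):
    p=np.array(c["R"])@X+np.array(c["t"]); s=p[:2]/p[2]; s=s*(1+c["k1"]*(s@s)); return s*c["f"]+[c["cx"],c["cy"]]
def onz(c,uv,z):
    o,d=ray(c,uv); return o+d*(z-o[2])/d[2]
E
python3 - <<'E'
from h import *
s=state(); print(s["clock"],s["tcp_pos"],s["tcp_rot"],s["force"],s["width"])
Z=dict(hub_k=.085,hub_m=.085,flag_k_tip=.104,flag_m_tip=.104,drive_k=0,drive_m=0,amber_bottle=0,carton_a=0,screwdriver=0,mug=0,mortar=0,pump_head=0,carton_b=0)
for n in ["top","side"]:
    c=cam(n); cv2.imwrite(f"pics/{n}0.png",c["image"][:,:,::-1]); print(n,-np.array(c["R"]).T@c["t"])
    for k,z in Z.items():
        for d in tip_of(n,k)[:2]: print(n,k,np.round(d["uv"]),round(d["conf"],2),np.round(onz(c,d["uv"],z),3))
E
```

```text
0.0 [0.21202081 0.64020917 0.22148219] [[-9.49309367e-01  3.14342886e-01 -5.26122124e-04]
 [ 3.14343311e-01  9.49307462e-01 -1.90394680e-03]
 [-9.90404734e-05 -1.97281750e-03 -9.99998049e-01]] [-0.42841438 -0.97010822  0.13550309] 0.08686584692333836
top [ 0.43851891 -0.01020868  1.19651703]
top hub_k [242. 292.] 0.65 [0.462 0.2   0.085]
top hub_k [512. 286.] 0.53 [ 0.466 -0.441  0.085]
top hub_m [242. 292.] 0.65 [0.462 0.2   0.085]
top hub_m [512. 286.] 0.53 [ 0.466 -0.441  0.085]
top flag_k_tip [275. 258.] 0.49 [0.539 0.12  0.104]
top flag_m_tip [434. 257.] 0.69 [ 0.538 -0.251  0.104]
top drive_k [390. 257.] 0.97 [ 0.549 -0.161  0.   ]
top drive_k [245. 259.] 0.61 [0.547 0.211 0.   ]
top drive_m [390. 257.] 0.97 [ 0.549 -0.161  0.   ]
top drive_m [245. 259.] 0.61 [0.547 0.211 0.   ]
top amber_bottle [329. 293.] 0.75 [ 0.459 -0.006  0.   ]
top carton_a [252. 170.] 0.81 [0.785 0.195 0.   ]
top carton_a [170. 309.] 0.64 [0.42  0.403 0.   ]
top screwdriver [426. 174.] 0.9 [ 0.764 -0.264  0.   ]
top mug [142. 240.] 0.88 [0.601 0.485 0.   ]
top mug [432. 256.] 0.71 [ 0.55  -0.271  0.   ]
[... 585 characters left out ...]
[0.564 0.215 0.   ]
side drive_k [326. 306.] 0.55 [ 0.558 -0.157  0.   ]
side drive_m [275. 229.] 0.6 [0.564 0.215 0.   ]
side drive_m [326. 306.] 0.55 [ 0.558 -0.157  0.   ]
side amber_bottle [267. 285.] 0.68 [ 0.459 -0.026  0.   ]
side carton_a [210. 210.] 0.87 [0.413 0.417 0.   ]
side carton_a [344. 214.] 0.63 [0.786 0.2   0.   ]
side screwdriver [429. 306.] 0.87 [ 0.77  -0.262  0.   ]
side mug [259. 192.] 0.76 [0.593 0.47  0.   ]
side mortar [362. 436.] 0.8 [ 0.475 -0.482  0.   ]
side pump_head [430. 304.] 0.71 [ 0.775 -0.259  0.   ]
side pump_head [382. 252.] 0.66 [ 0.784 -0.031  0.   ]
side carton_b [210. 210.] 0.87 [0.413 0.417 0.   ]
side carton_b [344. 214.] 0.63 [0.786 0.2   0.   ]
```

View pics/top0.png

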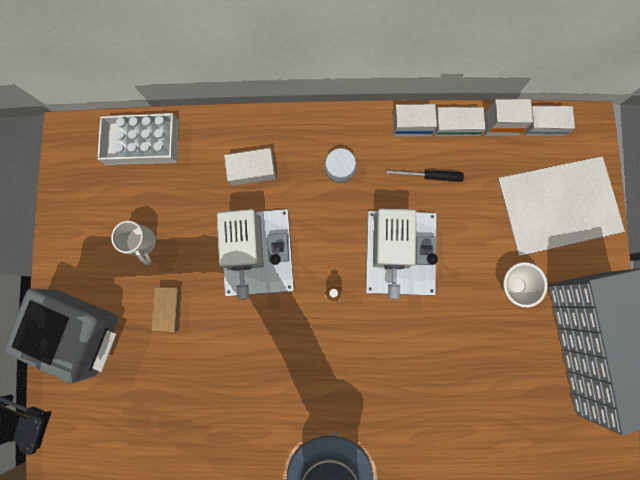

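View pics/side0.png

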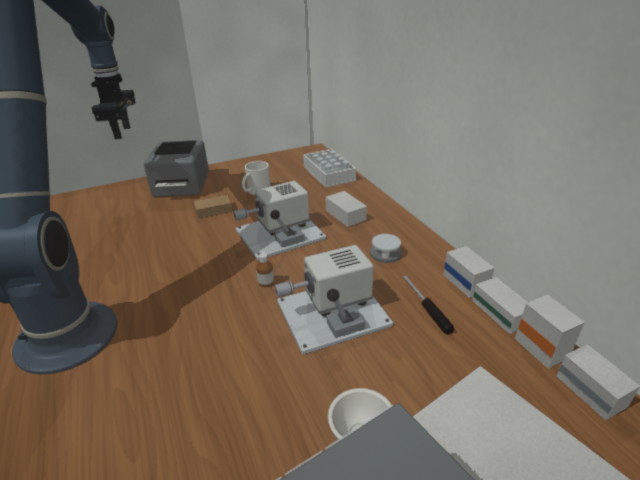

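Top view: left hub is at about (242,292) and its ball at (275,258). The right hub is at about (394,291) and its ball at (432,258). The bottle stands between the drives at (333,293). I'll enlarge the drives to read the plate corners for yaw.

Run:
```python
from h import *
im=cv2.imread("pics/top0.png"); a=im[200:305,210:305]; b=im[200:305,355:450]
cv2.imwrite("pics/crop0.png",cv2.resize(np.hstack([a,b]),None,fx=4.2,fy=4.2,interpolation=cv2.INTER_CUBIC))
```

```text
(no output)
```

View pics/crop0.png

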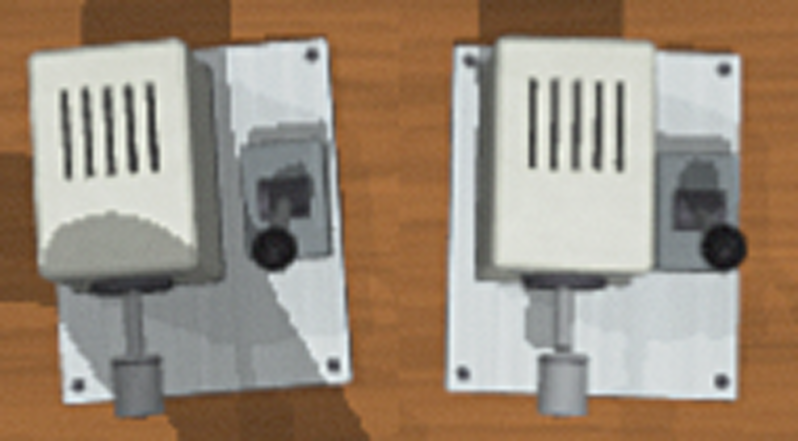

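```bash
cat > fit.py <<'E'
from h import *
from scipy.optimize import least_squares
c=cam("top")
P={"tr":(110,-115,12),"br":(-100,-115,12),"bl":(-100,60,12),"tl":(110,60,12),"h1":(95,45,124),"h2":(95,-45,124),"h3":(-35,45,124),"h4":(-35,-45,124),"hub":(-95,0,92)}
L=dict(tr=(326,40),br=(350,382),bl=(65,403),h1=(29,52),h2=(187,40),h3=(42,280),h4=(198,270),hub=(137,384))
R=dict(tl=(455,45),tr=(741,55),bl=(446,392),br=(738,400),h1=(496,38),h2=(655,42),h3=(496,270),h4=(655,272),hub=(563,384))
for nm,D,off,x0 in(("L",L,210,(.56,.2,0)),("R",R,355-95,(.56,-.16,0))):
    def W(p,q): cs,s=np.cos(p[2]),np.sin(p[2]); q=np.array(q)/1e3; return np.array([p[0]+cs*q[0]-s*q[1],p[1]+s*q[0]+cs*q[1],q[2]])
    uv={k:(np.array(v)+.5)/4.2-.5+[off,200] for k,v in D.items()}
    r=least_squares(lambda p:np.concatenate([proj(c,W(p,P[k]))-uv[k] for k in uv]),x0,loss="soft_l1")
    p=r.x; print(nm,np.round(p,4),"yawdeg",np.degrees(p[2]).round(2),"resid",{k:(proj(c,W(p,P[k]))-uv[k]).round(1) for k in uv})
    print(" hub",W(p,(-95,0,85)).round(4),"ball0",W(p,(-28,-85,104)).round(4))
E
python3 fit.py
```

```text
L [0.557  0.2053 0.0659] yawdeg 3.78 resid {'tr': array([ 0.6, -0.1]), 'br': array([0.5, 0.2]), 'bl': array([-0.4,  0.3]), 'h1': array([-0.4, -0.5]), 'h2': array([-0. , -0.7]), 'h3': array([-0.8,  0.4]), 'h4': array([ 0.6, -0.2]), 'hub': array([-0.1,  0.5])}
 hub [0.4622 0.199  0.085 ] ball0 [0.5347 0.1186 0.104 ]
R [ 0.5544 -0.1622 -0.0446] yawdeg -2.55 resid {'tl': array([-0.3,  0.3]), 'tr': array([-0.3,  0. ]), 'bl': array([0., 0.]), 'br': array([0.1, 0.2]), 'h1': array([-0.1, -0.7]), 'h2': array([ 0.8, -0.4]), 'h3': array([-1.1, -0.1]), 'h4': array([0.4, 0.6]), 'hub': array([ 0.4, -0. ])}
 hub [ 0.4595 -0.1579  0.085 ] ball0 [ 0.5227 -0.2458  0.104 ]
```

```bash
cat >> h.py <<'E'
from scipy.spatial.transform import Rotation as Ro
def plan(X,yawdeg,n,dec=4):
    s=state(); R0=np.array(s["tcp_rot"]); p0=np.array(s["tcp_pos"]); a=np.radians(yawdeg); c_,s_=np.cos(a),np.sin(a)
    Rt=np.array([[-c_,-s_,0],[-s_,c_,0],[0,0,-1.]])
    rv=Ro.from_matrix(R0.T@Rt).as_rotvec(); R=R0; 
    for i in range(n):
        d=R.T@((np.array(X)-p0)/n); print(np.round(d,dec).tolist(),np.round(np.degrees(rv)/n,2).tolist())
        R=R@Ro.from_rotvec(rv/n).as_matrix()
E
python3 -c "
from h import *
plan((.462,.199,.15),3.78,14)"
```

```text
[-0.0269, -0.0243, 0.0052] [0.0, -0.0, -1.58]
[-0.0262, -0.0251, 0.0052] [0.0, -0.0, -1.58]
[-0.0255, -0.0258, 0.0052] [0.0, -0.0, -1.58]
[-0.0248, -0.0265, 0.0052] [0.0, -0.0, -1.58]
[-0.024, -0.0272, 0.0052] [0.0, -0.0, -1.58]
[-0.0233, -0.0278, 0.0052] [0.0, -0.0, -1.58]
[-0.0225, -0.0284, 0.0052] [0.0, -0.0, -1.58]
[-0.0217, -0.029, 0.0052] [0.0, -0.0, -1.58]
[-0.0209, -0.0296, 0.0052] [0.0, -0.0, -1.58]
[-0.0201, -0.0302, 0.0052] [0.0, -0.0, -1.58]
[-0.0192, -0.0307, 0.0052] [0.0, -0.0, -1.58]
[-0.0184, -0.0313, 0.0052] [0.0, -0.0, -1.58]
[-0.0175, -0.0317, 0.0052] [0.0, -0.0, -1.58]
[-0.0166, -0.0322, 0.0052] [0.0, -0.0, -1.58]
```

>>> {"op": "play_rows", "data": {
  "rows": [
    [-0.027, -0.024, 0, 0, 0, -1.58, 0],
    [-0.026, -0.025, 0, 0, 0, -1.58, 0],
    [-0.0255, -0.026, 0, 0, 0, -1.58, 0],
    [-0.025, -0.0265, 0, 0, 0, -1.58, 0],
    [-0.024, -0.027, 0.007, 0, 0, -1.58, 0],
    [-0.0233, -0.028, 0.007, 0, 0, -1.58, 0],
    [-0.0225, -0.0284, 0.007, 0, 0, -1.58, 0],
    [-0.0217, -0.029, 0.007, 0, 0, -1.58, 0],
    [-0.021, -0.0296, 0.007, 0, 0, -1.58, 0],
    [-0.02, -0.03, 0.007, 0, 0, -1.58, 0],
    [-0.019, -0.0307, 0.007, 0, 0, -1.58, 0],
    [-0.0184, -0.0313, 0.007, 0, 0, -1.58, 0],
    [-0.0175, -0.0317, 0.007, 0, 0, -1.58, 0],
    [-0.0166, -0.032, 0.007, 0, 0, -1.58, 0],
    [0, 0, 0, 0, 0, 0, 0],
    [0, 0, 0, 0, 0, 0, 0]
  ],
  "squeeze": 30
}}

```text
clock: 3.45
tcp_pos: [0.4621, 0.2004, 0.1527]
tcp_rot: [[-0.998, -0.067, 0.0], [-0.067, 0.998, 0.001], [-0.0, 0.001, -1.0]]
force: [-0.1, 0.5, 0.6]
width: 0.0867
finger_force: 0.0
```

Run:
```python
from h import *
s=state(); print(s["clock"],s["tcp_pos"],s["force"],np.array(s["tcp_rot"]).round(3).tolist())
c=cam("wrist"); cv2.imwrite("pics/w1.png",c["image"][:,:,::-1])
for d in tip_of("wrist","hub_k"): print(d, onz(c,d["uv"],.085))
plan((.462,.199,.15),3.78,1)
```

```text
3.45 [0.46206705 0.20041455 0.15272975] [-0.12510562  0.53918471  0.62070492] [[-0.998, -0.067, 0.0], [-0.067, 0.998, 0.001], [-0.0, 0.001, -1.0]]
{'uv': [320.2, 258.0], 'conf': 0.82} [0.46270447 0.19930803 0.085     ]
[-0.0, -0.0021, 0.0028] [0.05, 0.02, 0.13]
```

View pics/w1.png

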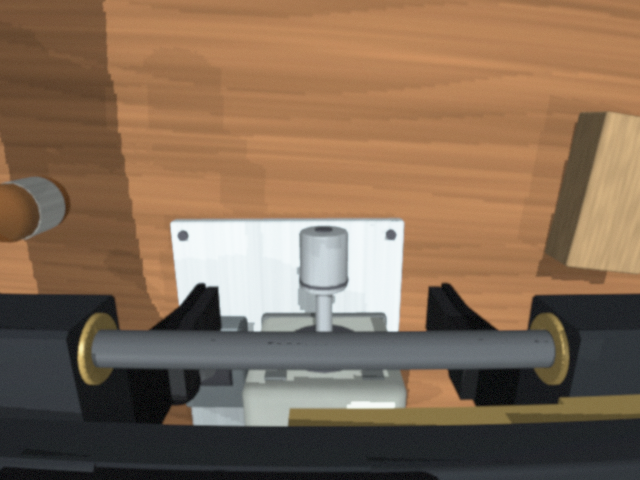

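Wrist view: the hub at (324,256) is centred between the fingers with clear room. I'll descend and grip.

>>> {"op": "play_rows", "data": {
  "rows": [
    [0, -0.001, 0.02, 0, 0, 0, 0],
    [0, 0, 0.02, 0, 0, 0, 0],
    [0, 0, 0.02, 0, 0, 0, 0],
    [0, 0, 0.015, 0, 0, 0, 0],
    [0, 0, 0.011, 0, 0, 0, 0],
    [0, 0, 0, 0, 0, 0, 0],
    [0, 0, 0, 0, 0, 0, 0]
  ]
}}

```text
clock: 4.42
tcp_pos: [0.4627, 0.199, 0.067]
tcp_rot: [[-0.998, -0.066, 0.001], [-0.066, 0.998, 0.001], [-0.001, 0.0, -1.0]]
force: [0.4, -0.5, 0.2]
width: 0.0871
finger_force: 0.0
```

>>> {"op": "play_rows", "data": {
  "rows": [
    [0, 0, 0, 0, 0, 0, 255],
    [0, 0, 0, 0, 0, 0, 255],
    [0, 0, 0, 0, 0, 0, 255],
    [0, 0, 0, 0, 0, 0, 255],
    [0, 0, 0, 0, 0, 0, 255],
    [0, 0, 0, 0, 0, 0, 255]
  ],
  "squeeze": 35
}}

```text
clock: 5.18
tcp_pos: [0.4623, 0.1987, 0.0665]
tcp_rot: [[-0.998, -0.066, -0.0], [-0.066, 0.998, 0.0], [0.0, 0.0, -1.0]]
force: [-0.4, 0.0, 0.4]
width: 0.0348
finger_force: 0.0
```

>>> {"op": "play_rows", "data": {
  "rows": [
    [0, 0, 0, 0, 0, 0, 255],
    [0, 0, 0, 0, 0, 0, 255],
    [0, 0, 0, 0, 0, 0, 255]
  ]
}}

```text
clock: 5.55
tcp_pos: [0.4622, 0.2007, 0.0665]
tcp_rot: [[-0.998, -0.067, 0.0], [-0.067, 0.998, 0.002], [-0.001, 0.002, -1.0]]
force: [0.5, 4.5, -2.8]
width: 0.027
finger_force: 35.0
```

>>> {"op": "play_rows", "data": {
  "rows": [
    [-0.001, 0, 0, 0, 0, 0, 255],
    [0, 0, 0, 0, 0, 0, 255]
  ]
}}

```text
clock: 5.8
tcp_pos: [0.4627, 0.2007, 0.0665]
tcp_rot: [[-0.998, -0.068, -0.001], [-0.068, 0.998, 0.002], [0.001, 0.002, -1.0]]
force: [-2.1, 5.3, -0.6]
width: 0.0273
finger_force: 35.0
```

>>> {"op": "play_rows", "data": {
  "rows": [
    [-0.001, 0, 0, 0, 0, 0, 255],
    [0, 0, 0, 0, 0, 0, 255]
  ]
}}

```text
clock: 6.05
tcp_pos: [0.4636, 0.2008, 0.0665]
tcp_rot: [[-0.998, -0.068, -0.001], [-0.068, 0.998, 0.002], [0.001, 0.002, -1.0]]
force: [-1.6, 4.6, -0.7]
width: 0.027
finger_force: 35.0
```

>>> {"op": "play_rows", "data": {
  "rows": [
    [-0.001, 0, 0, 0, 0, 0, 255],
    [0, 0, 0, 0, 0, 0, 255]
  ]
}}

```text
clock: 6.3
tcp_pos: [0.4643, 0.2008, 0.0665]
tcp_rot: [[-0.998, -0.068, -0.001], [-0.068, 0.998, 0.002], [0.001, 0.002, -1.0]]
force: [-2.2, 4.5, 0.7]
width: 0.0269
finger_force: 35.0
```

>>> {"op": "play_rows", "data": {
  "rows": [
    [-0.001, 0.002, 0, 0, 0, 0, 255],
    [0, 0, 0, 0, 0, 0, 255]
  ]
}}

```text
clock: 6.55
tcp_pos: [0.465, 0.2008, 0.0665]
tcp_rot: [[-0.998, -0.067, -0.002], [-0.067, 0.998, -0.001], [0.002, -0.0, -1.0]]
force: [-5.3, 1.5, 5.2]
width: 0.0271
finger_force: 35.0
```

>>> {"op": "play_rows", "data": {
  "rows": [
    [-0.001, 0, 0, 0, 0, 0, 255],
    [0, 0, 0, 0, 0, 0, 255]
  ]
}}

```text
clock: 6.8
tcp_pos: [0.4655, 0.2009, 0.0665]
tcp_rot: [[-0.998, -0.066, -0.003], [-0.066, 0.998, -0.001], [0.003, -0.0, -1.0]]
force: [-6.2, 1.2, 5.4]
width: 0.0271
finger_force: 35.0
```

>>> {"op": "play_rows", "data": {
  "rows": [
    [-0.001, 0, 0, 0, 0, 0, 255],
    [0, 0, 0, 0, 0, 0, 255]
  ]
}}

```text
clock: 7.05
tcp_pos: [0.4659, 0.2009, 0.0664]
tcp_rot: [[-0.998, -0.066, -0.005], [-0.066, 0.998, -0.001], [0.005, -0.001, -1.0]]
force: [-7.1, 1.4, 7.3]
width: 0.0274
finger_force: 35.0
```

>>> {"op": "play_rows", "data": {
  "rows": [
    [-0.001, 0, 0, 0, 0, 0, 255],
    [-0.001, 0, 0, 0, 0, 0, 255],
    [0, 0, 0, 0, 0, 0, 255]
  ]
}}

```text
clock: 7.42
tcp_pos: [0.4667, 0.2009, 0.0664]
tcp_rot: [[-0.998, -0.067, -0.007], [-0.067, 0.998, -0.002], [0.007, -0.001, -1.0]]
force: [-11.4, 0.5, 9.4]
width: 0.0275
finger_force: 35.1
```

>>> {"op": "play_rows", "data": {
  "rows": [
    [-0.001, 0, 0, 0, 0, 0, 255],
    [-0.001, 0, 0, 0, 0, 0, 255],
    [0, 0, 0, 0, 0, 0, 255]
  ]
}}

```text
clock: 7.8
tcp_pos: [0.4674, 0.201, 0.0664]
tcp_rot: [[-0.998, -0.067, -0.009], [-0.067, 0.998, -0.002], [0.01, -0.001, -1.0]]
force: [-14.4, 0.2, 13.5]
width: 0.027
finger_force: 35.1
```

>>> {"op": "play_rows", "data": {
  "rows": [
    [0, 0, 0, 0, 0, 0, 255],
    [0, 0, 0, 0, 0, 0, 255],
    [0.002, 0, 0, 0, 0, 0, 255],
    [0.002, 0, 0, 0, 0, 0, 255],
    [0.002, 0, 0, 0, 0, 0, 255],
    [0.002, 0, 0, 0, 0, 0, 255],
    [0, 0, 0, 0, 0, 0, 255]
  ]
}}

```text
clock: 8.68
tcp_pos: [0.4644, 0.2008, 0.0665]
tcp_rot: [[-0.998, -0.066, 0.0], [-0.066, 0.998, 0.0], [-0.0, 0.0, -1.0]]
force: [-2.5, 2.6, 1.6]
width: 0.027
finger_force: 35.0
```

>>> {"op": "play_rows", "data": {
  "rows": [
    [0.001, 0, 0, 0, 0, 0, 255],
    [0.001, 0, 0, 0, 0, 0, 255],
    [0, 0, 0, 0, 0, 0, 255]
  ]
}}

```text
clock: 9.05
tcp_pos: [0.463, 0.2007, 0.0665]
tcp_rot: [[-0.998, -0.066, 0.002], [-0.066, 0.998, 0.0], [-0.002, 0.0, -1.0]]
force: [1.7, 1.3, -2.7]
width: 0.027
finger_force: 35.0
```

>>> {"op": "play_rows", "data": {
  "rows": [
    [0.001, 0, 0, 0, 0, 0, 255],
    [0.001, 0, 0, 0, 0, 0, 255],
    [0, 0, 0, 0, 0, 0, 255]
  ]
}}

```text
clock: 9.43
tcp_pos: [0.4602, 0.2005, 0.0665]
tcp_rot: [[-0.998, -0.066, 0.0], [-0.066, 0.998, 0.0], [-0.0, 0.0, -1.0]]
force: [1.1, 1.7, -2.8]
width: 0.0268
finger_force: 35.0
```

>>> {"op": "play_rows", "data": {
  "rows": [
    [0.001, 0, 0, 0, 0, 0, 255],
    [0.001, 0, 0, 0, 0, 0, 255],
    [0, 0, 0, 0, 0, 0, 255]
  ]
}}

```text
clock: 9.8
tcp_pos: [0.4592, 0.2005, 0.0666]
tcp_rot: [[-0.998, -0.066, 0.002], [-0.066, 0.998, 0.001], [-0.002, 0.0, -1.0]]
force: [4.8, 1.6, -5.9]
width: 0.027
finger_force: 35.0
```

>>> {"op": "play_rows", "data": {
  "rows": [
    [0.001, 0, 0, 0, 0, 0, 255],
    [0.001, 0, 0, 0, 0, 0, 255],
    [0, 0, 0, 0, 0, 0, 255]
  ]
}}

```text
clock: 10.18
tcp_pos: [0.4584, 0.2004, 0.0666]
tcp_rot: [[-0.998, -0.066, 0.005], [-0.066, 0.998, 0.001], [-0.005, 0.001, -1.0]]
force: [7.9, 2.0, -8.6]
width: 0.0268
finger_force: 35.0
```

>>> {"op": "play_rows", "data": {
  "rows": [
    [0.001, 0, 0, 0, 0, 0, 255],
    [0.001, 0, 0, 0, 0, 0, 255],
    [0, 0, 0, 0, 0, 0, 255]
  ]
}}

```text
clock: 10.55
tcp_pos: [0.4576, 0.2004, 0.0666]
tcp_rot: [[-0.998, -0.066, 0.007], [-0.066, 0.998, 0.002], [-0.007, 0.001, -1.0]]
force: [10.2, 1.8, -12.0]
width: 0.0272
finger_force: 35.0
```

>>> {"op": "play_rows", "data": {
  "rows": [
    [0.001, 0, 0, 0, 0, 0, 255],
    [0.001, 0, 0, 0, 0, 0, 255],
    [0, 0, 0, 0, 0, 0, 255]
  ]
}}

```text
clock: 10.92
tcp_pos: [0.4568, 0.2003, 0.0667]
tcp_rot: [[-0.998, -0.065, 0.009], [-0.065, 0.998, 0.002], [-0.009, 0.002, -1.0]]
force: [12.8, 2.2, -15.5]
width: 0.0268
finger_force: 35.0
```

Left: loaded travel was 10.6 mm, less about 6.9 mm of mount flex, which gives roughly 3.5 mm float, so it's likely sound. I'll relax, release and lift.

>>> {"op": "play_rows", "data": {
  "rows": [
    [0, 0, 0, 0, 0, 0, 255],
    [0, 0, 0, 0, 0, 0, 255],
    [-0.002, 0, 0, 0, 0, 0, 255],
    [-0.002, 0, 0, 0, 0, 0, 255],
    [-0.002, 0, 0, 0, 0, 0, 255],
    [-0.001, 0, 0, 0, 0, 0, 255],
    [0, 0, 0, 0, 0, 0, 0],
    [0, 0, 0, 0, 0, 0, 0],
    [0, 0, 0, 0, 0, 0, 0],
    [0, 0, 0, 0, 0, 0, 0],
    [0, 0, 0, 0, 0, 0, 0],
    [0, 0, 0, 0, 0, 0, 0],
    [0, 0, 0, 0, 0, 0, 0],
    [0, 0, -0.02, 0, 0, 0, 0],
    [0, 0, -0.03, 0, 0, 0, 0],
    [0, 0, -0.03, 0, 0, 0, 0],
    [0, 0, -0.02, 0, 0, 0, 0]
  ]
}}

```text
clock: 13.05
tcp_pos: [0.4596, 0.2007, 0.168]
tcp_rot: [[-0.998, -0.066, 0.001], [-0.066, 0.998, 0.001], [-0.001, 0.001, -1.0]]
force: [1.2, 0.1, 0.2]
width: 0.0874
finger_force: 0.0
```

```bash
python3 -c "
from h import *
plan((.4605,-.158,.15),-2.55,12)"
```

```text
[0.0019, -0.0298, 0.0015] [0.0, 0.01, 0.53]
[0.0016, -0.0298, 0.0015] [0.0, 0.01, 0.53]
[0.0013, -0.0299, 0.0015] [0.0, 0.01, 0.53]
[0.0011, -0.0299, 0.0015] [0.0, 0.01, 0.53]
[0.0008, -0.0299, 0.0015] [0.0, 0.01, 0.53]
[0.0005, -0.0299, 0.0015] [0.0, 0.01, 0.53]
[0.0002, -0.0299, 0.0015] [0.0, 0.01, 0.53]
[-0.0, -0.0299, 0.0015] [0.0, 0.01, 0.53]
[-0.0003, -0.0299, 0.0015] [0.0, 0.01, 0.53]
[-0.0006, -0.0299, 0.0015] [0.0, 0.01, 0.53]
[-0.0009, -0.0299, 0.0015] [0.0, 0.01, 0.53]
[-0.0011, -0.0299, 0.0015] [0.0, 0.01, 0.53]
```

>>> {"op": "play_rows", "data": {
  "rows": [
    [0.0019, -0.03, 0, 0, 0, 0.53, 0],
    [0.0016, -0.03, 0, 0, 0, 0.53, 0],
    [0.0013, -0.03, 0, 0, 0, 0.53, 0],
    [0.0011, -0.03, 0, 0, 0, 0.53, 0],
    [0.0008, -0.03, 0, 0, 0, 0.53, 0],
    [0.0005, -0.03, 0, 0, 0, 0.53, 0],
    [0.0002, -0.03, 0, 0, 0, 0.53, 0],
    [0, -0.03, 0, 0, 0, 0.53, 0],
    [-0.0003, -0.03, 0, 0, 0, 0.53, 0],
    [-0.0006, -0.03, 0.005, 0, 0, 0.53, 0],
    [-0.0009, -0.03, 0.005, 0, 0, 0.53, 0],
    [-0.001, -0.029, 0.008, 0, 0, 0.53, 0],
    [0, 0, 0, 0, 0, 0, 0],
    [0, 0, 0, 0, 0, 0, 0]
  ]
}}

```text
clock: 14.8
tcp_pos: [0.4602, -0.158, 0.1485]
tcp_rot: [[-0.999, 0.044, -0.0], [0.044, 0.999, 0.001], [0.0, 0.001, -1.0]]
force: [0.4, -0.8, -0.6]
width: 0.087
finger_force: 0.0
```

Run:
```python
from h import *
c=cam("wrist"); cv2.imwrite("pics/w2.png",c["image"][:,:,::-1])
for d in tip_of("wrist","hub_k"): print(d, onz(c,d["uv"],.085))
plan((.4605,-.158,.067),-2.55,1)
```

```text
{'uv': [324.6, 259.6], 'conf': 0.64} [ 0.46029233 -0.15660143  0.085     ]
[-0.0001, -0.0005, 0.0817] [0.04, 0.01, 0.1]
```

View pics/w2.png

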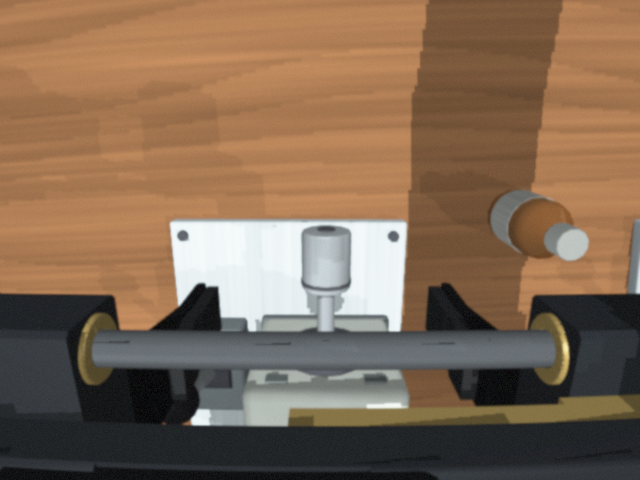

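Wrist view: the hub at (326,258) is centred and the bottle at (535,230) is clear of the fingers. I'll grip and push.

>>> {"op": "play_rows", "data": {
  "rows": [
    [0, 0.002, 0.02, 0, 0, 0, 0],
    [0, 0, 0.02, 0, 0, 0, 0],
    [0, 0, 0.02, 0, 0, 0, 0],
    [0, 0, 0.015, 0, 0, 0, 0],
    [0, 0, 0.007, 0, 0, 0, 0],
    [0, 0, 0, 0, 0, 0, 0],
    [0, 0, 0, 0, 0, 0, 255],
    [0, 0, 0, 0, 0, 0, 255],
    [0, 0, 0, 0, 0, 0, 255],
    [0, 0, 0, 0, 0, 0, 255],
    [0, 0, 0, 0, 0, 0, 255],
    [0, 0, 0, 0, 0, 0, 255],
    [0, 0, 0, 0, 0, 0, 255],
    [0, 0, 0, 0, 0, 0, 255],
    [0, 0, 0, 0, 0, 0, 255],
    [0, 0, 0, 0, 0, 0, 255]
  ]
}}

```text
clock: 16.9
tcp_pos: [0.4603, -0.1564, 0.0665]
tcp_rot: [[-0.999, 0.045, -0.0], [0.045, 0.999, 0.0], [0.0, 0.0, -1.0]]
force: [0.8, 1.2, 0.9]
width: 0.0268
finger_force: 35.0
```

>>> {"op": "play_rows", "data": {
  "rows": [
    [-0.001, 0, 0, 0, 0, 0, 255],
    [-0.001, 0, 0, 0, 0, 0, 255],
    [0, 0, 0, 0, 0, 0, 255]
  ]
}}

```text
clock: 17.27
tcp_pos: [0.4621, -0.1565, 0.0665]
tcp_rot: [[-0.999, 0.045, -0.0], [0.045, 0.999, 0.001], [0.0, 0.0, -1.0]]
force: [-1.1, 2.6, 1.9]
width: 0.0273
finger_force: 35.0
```

>>> {"op": "play_rows", "data": {
  "rows": [
    [-0.001, 0, 0, 0, 0, 0, 255],
    [-0.001, 0, 0, 0, 0, 0, 255],
    [0, 0, 0, 0, 0, 0, 255]
  ]
}}

```text
clock: 17.65
tcp_pos: [0.4644, -0.1566, 0.0665]
tcp_rot: [[-0.999, 0.044, -0.0], [0.044, 0.999, 0.0], [0.0, 0.0, -1.0]]
force: [-1.7, 3.9, 2.4]
width: 0.0274
finger_force: 35.0
```

>>> {"op": "play_rows", "data": {
  "rows": [
    [-0.001, 0, 0, 0, 0, 0, 255],
    [-0.001, 0, 0, 0, 0, 0, 255],
    [0, 0, 0, 0, 0, 0, 255]
  ]
}}

```text
clock: 18.02
tcp_pos: [0.4662, -0.1567, 0.0664]
tcp_rot: [[-0.999, 0.045, -0.0], [0.045, 0.999, 0.0], [0.0, 0.0, -1.0]]
force: [-0.8, 4.4, 3.1]
width: 0.0274
finger_force: 35.0
```

>>> {"op": "play_rows", "data": {
  "rows": [
    [-0.001, 0.001, 0, 0, 0, 0, 255],
    [-0.001, 0, 0, 0, 0, 0, 255],
    [0, 0, 0, 0, 0, 0, 255]
  ]
}}

```text
clock: 18.4
tcp_pos: [0.4671, -0.1567, 0.0664]
tcp_rot: [[-0.999, 0.045, -0.002], [0.045, 0.999, -0.0], [0.002, -0.0, -1.0]]
force: [-5.8, 1.7, 5.2]
width: 0.0269
finger_force: 35.0
```

>>> {"op": "play_rows", "data": {
  "rows": [
    [-0.001, 0, 0, 0, 0, 0, 255],
    [-0.001, 0, 0, 0, 0, 0, 255],
    [0, 0, 0, 0, 0, 0, 255]
  ]
}}

```text
clock: 18.77
tcp_pos: [0.4679, -0.1567, 0.0664]
tcp_rot: [[-0.999, 0.045, -0.005], [0.045, 0.999, 0.0], [0.005, 0.0, -1.0]]
force: [-7.3, 1.1, 9.1]
width: 0.0274
finger_force: 35.0
```

>>> {"op": "play_rows", "data": {
  "rows": [
    [-0.001, 0, 0, 0, 0, 0, 255],
    [-0.001, 0, 0, 0, 0, 0, 255],
    [0, 0, 0, 0, 0, 0, 255]
  ]
}}

```text
clock: 19.15
tcp_pos: [0.4687, -0.1568, 0.0664]
tcp_rot: [[-0.999, 0.046, -0.007], [0.046, 0.999, 0.001], [0.007, 0.001, -1.0]]
force: [-10.7, 2.0, 11.8]
width: 0.0269
finger_force: 35.0
```

>>> {"op": "play_rows", "data": {
  "rows": [
    [-0.001, 0, 0, 0, 0, 0, 255],
    [-0.001, 0, 0, 0, 0, 0, 255],
    [0, 0, 0, 0, 0, 0, 255],
    [0, 0, 0, 0, 0, 0, 255]
  ]
}}

```text
clock: 19.65
tcp_pos: [0.4694, -0.1568, 0.0664]
tcp_rot: [[-0.999, 0.046, -0.009], [0.046, 0.999, 0.002], [0.009, 0.001, -1.0]]
force: [-13.1, 1.9, 14.5]
width: 0.0271
finger_force: 35.0
```

>>> {"op": "play_rows", "data": {
  "rows": [
    [0.002, 0, 0, 0, 0, 0, 255],
    [0.002, 0, 0, 0, 0, 0, 255],
    [0.002, 0, 0, 0, 0, 0, 255],
    [0.002, 0, 0, 0, 0, 0, 255],
    [0.001, 0, 0, 0, 0, 0, 255],
    [0.001, 0, 0, 0, 0, 0, 255],
    [0, 0, 0, 0, 0, 0, 255]
  ]
}}

```text
clock: 20.52
tcp_pos: [0.4653, -0.1566, 0.0665]
tcp_rot: [[-0.999, 0.045, 0.002], [0.045, 0.999, -0.001], [-0.002, -0.001, -1.0]]
force: [1.5, -2.6, -3.5]
width: 0.027
finger_force: 35.0
```

>>> {"op": "play_rows", "data": {
  "rows": [
    [0.001, 0, 0, 0, 0, 0, 255],
    [0.001, 0, 0, 0, 0, 0, 255],
    [0, 0, 0, 0, 0, 0, 255]
  ]
}}

```text
clock: 20.9
tcp_pos: [0.4623, -0.1564, 0.0665]
tcp_rot: [[-0.999, 0.045, 0.0], [0.045, 0.999, -0.001], [-0.0, -0.001, -1.0]]
force: [0.3, -4.4, -4.4]
width: 0.0272
finger_force: 35.0
```

>>> {"op": "play_rows", "data": {
  "rows": [
    [0.001, 0, 0, 0, 0, 0, 255],
    [0.001, 0, 0, 0, 0, 0, 255],
    [0, 0, 0, 0, 0, 0, 255]
  ]
}}

```text
clock: 21.28
tcp_pos: [0.4602, -0.1563, 0.0665]
tcp_rot: [[-0.999, 0.045, 0.0], [0.045, 0.999, -0.001], [-0.0, -0.001, -1.0]]
force: [0.4, -5.6, -4.4]
width: 0.0271
finger_force: 35.0
```

>>> {"op": "play_rows", "data": {
  "rows": [
    [0.001, 0, 0, 0, 0, 0, 255],
    [0.001, 0, 0, 0, 0, 0, 255],
    [0, 0, 0, 0, 0, 0, 255]
  ]
}}

```text
clock: 21.65
tcp_pos: [0.4582, -0.1563, 0.0665]
tcp_rot: [[-0.999, 0.045, 0.0], [0.045, 0.999, -0.001], [-0.0, -0.001, -1.0]]
force: [2.0, -5.4, -4.4]
width: 0.0272
finger_force: 35.0
```

>>> {"op": "play_rows", "data": {
  "rows": [
    [0.001, -0.002, 0, 0, 0, 0, 255],
    [0.001, 0, 0, 0, 0, 0, 255],
    [0, 0, 0, 0, 0, 0, 255]
  ]
}}

```text
clock: 22.02
tcp_pos: [0.4562, -0.1562, 0.0665]
tcp_rot: [[-0.999, 0.044, -0.0], [0.044, 0.999, 0.002], [0.0, 0.002, -1.0]]
force: [1.5, 3.2, -2.3]
width: 0.0274
finger_force: 35.0
```

>>> {"op": "play_rows", "data": {
  "rows": [
    [0.001, 0, 0, 0, 0, 0, 255],
    [0.001, 0, 0, 0, 0, 0, 255],
    [0, 0, 0, 0, 0, 0, 255]
  ]
}}

```text
clock: 22.4
tcp_pos: [0.4554, -0.1562, 0.0665]
tcp_rot: [[-0.999, 0.044, 0.002], [0.044, 0.999, 0.001], [-0.002, 0.001, -1.0]]
force: [4.8, 4.9, -5.2]
width: 0.027
finger_force: 35.0
```

>>> {"op": "play_rows", "data": {
  "rows": [
    [0.001, 0, 0, 0, 0, 0, 255],
    [0.001, 0, 0, 0, 0, 0, 255],
    [0, 0, 0, 0, 0, 0, 255]
  ]
}}

```text
clock: 22.78
tcp_pos: [0.4546, -0.1562, 0.0666]
tcp_rot: [[-0.999, 0.043, 0.004], [0.043, 0.999, 0.0], [-0.004, 0.001, -1.0]]
force: [7.0, 3.9, -9.0]
width: 0.0273
finger_force: 35.0
```

>>> {"op": "play_rows", "data": {
  "rows": [
    [0.001, 0, 0, 0, 0, 0, 255],
    [0.001, 0, 0, 0, 0, 0, 255],
    [0, 0, 0, 0, 0, 0, 255]
  ]
}}

```text
clock: 23.15
tcp_pos: [0.4538, -0.1562, 0.0666]
tcp_rot: [[-0.999, 0.043, 0.007], [0.043, 0.999, -0.0], [-0.007, -0.0, -1.0]]
force: [10.5, 3.3, -11.8]
width: 0.027
finger_force: 35.0
```

>>> {"op": "play_rows", "data": {
  "rows": [
    [0.001, 0, 0, 0, 0, 0, 255],
    [0.0008, 0, 0, 0, 0, 0, 255],
    [0, 0, 0, 0, 0, 0, 255],
    [0, 0, 0, 0, 0, 0, 255]
  ]
}}

```text
clock: 23.65
tcp_pos: [0.4531, -0.1561, 0.0666]
tcp_rot: [[-0.999, 0.043, 0.009], [0.043, 0.999, -0.001], [-0.009, -0.001, -1.0]]
force: [11.5, 4.2, -14.5]
width: 0.0274
finger_force: 35.0
```

>>> {"op": "play_rows", "data": {
  "rows": [
    [-0.002, 0, 0, 0, 0, 0, 255],
    [-0.002, 0, 0, 0, 0, 0, 255],
    [-0.002, 0, 0, 0, 0, 0, 255],
    [-0.001, 0, 0, 0, 0, 0, 255],
    [0, 0, 0, 0, 0, 0, 0],
    [0, 0, 0, 0, 0, 0, 0],
    [0, 0, 0, 0, 0, 0, 0],
    [0, 0, 0, 0, 0, 0, 0],
    [0, 0, 0, 0, 0, 0, 0],
    [0, 0, 0, 0, 0, 0, 0],
    [0, 0, 0, 0, 0, 0, 0],
    [0, 0, -0.02, 0, 0, 0, 0],
    [0, 0, -0.03, 0, 0, 0, 0],
    [0, 0, -0.03, 0, 0, 0, 255],
    [0, 0, 0, 0, 0, 0, 255],
    [0, 0, 0, 0, 0, 0, 255]
  ]
}}

```text
clock: 25.65
tcp_pos: [0.4549, -0.1572, 0.1459]
tcp_rot: [[-0.999, 0.045, -0.001], [0.045, 0.999, 0.0], [0.001, 0.0, -1.0]]
force: [0.2, -0.2, 0.0]
width: 0.0647
finger_force: 0.0
```

Run:
```python
from h import *
for n in("top","side","wrist"):
    c=cam(n)
    for d in tip_of(n,"flag_m_tip"): print(n,np.round(d["uv"]),round(d["conf"],2),onz(c,d["uv"],.106).round(4))
a=np.radians(-2.55); O=np.array([.555,-.161])
for x in(-75,25): print(x,O+[np.cos(a)*x/1e3-np.sin(a)*-.085,np.sin(a)*x/1e3+np.cos(a)*-.085])
s=state(); print(s["clock"],s["tcp_pos"],s["width"])
plan((.476,-.2425,.145),-2.55,4)
```

```text
top [433. 257.] 0.46 [ 0.5378 -0.2505  0.106 ]
side [334. 294.] 0.71 [ 0.5399 -0.24    0.106 ]
-75 [ 0.47629251 -0.24257899]
25 [ 0.57619349 -0.24702811]
25.95 [ 0.45501869 -0.15745668  0.14584537] 0.04092284922326881
[-0.0062, -0.021, 0.0002] [0.0, -0.02, -0.0]
[-0.0062, -0.021, 0.0002] [0.0, -0.02, -0.0]
[-0.0062, -0.021, 0.0002] [0.0, -0.02, -0.0]
[-0.0062, -0.021, 0.0002] [0.0, -0.02, -0.0]
```

Right drive is worn: 16.3 mm loaded travel, so roughly 9–10 mm float. Now its lever: go behind the ball, descend, then push away from the robot.

>>> {"op": "play_rows", "data": {
  "rows": [
    [-0.006, -0.021, 0, 0, 0, 0, 255],
    [-0.006, -0.021, 0, 0, 0, 0, 255],
    [-0.006, -0.021, 0, 0, 0, 0, 255],
    [-0.006, -0.022, 0, 0, 0, 0, 255],
    [0, 0, 0.02, 0, 0, 0, 255],
    [0, 0, 0.02, 0, 0, 0, 255],
    [0, 0, 0.0115, 0, 0, 0, 255],
    [0, 0, 0, 0, 0, 0, 255],
    [0, 0, 0, 0, 0, 0, 255]
  ],
  "squeeze": 10
}}

```text
clock: 27.08
tcp_pos: [0.476, -0.2437, 0.0955]
tcp_rot: [[-0.999, 0.045, 0.001], [0.045, 0.999, -0.0], [-0.001, -0.0, -1.0]]
force: [0.1, -1.0, -0.7]
width: 0.0004
finger_force: 0.0
```

>>> {"op": "play_rows", "data": {
  "rows": [
    [-0.006, 0, 0, 0, 0, 0, 255],
    [-0.006, 0, 0, 0, 0, 0, 255],
    [-0.006, 0, 0, 0, 0, 0, 255],
    [-0.006, 0, 0, 0, 0, 0, 255],
    [-0.006, 0, 0, 0, 0, 0, 255],
    [-0.006, 0, 0, 0, 0, 0, 255],
    [-0.006, 0, 0, 0, 0, 0, 255],
    [-0.006, 0, 0, 0, 0, 0, 255],
    [-0.006, 0, 0, 0, 0, 0, 255],
    [-0.006, 0, 0, 0, 0, 0, 255],
    [-0.006, 0, 0, 0, 0, 0, 255],
    [-0.006, 0, 0, 0, 0, 0, 255],
    [-0.006, 0, 0, 0, 0, 0, 255],
    [-0.006, 0, 0, 0, 0, 0, 255]
  ]
}}

```text
clock: 28.82
tcp_pos: [0.5598, -0.2473, 0.0949]
tcp_rot: [[-0.999, 0.045, -0.0], [0.045, 0.999, 0.0], [0.0, 0.0, -1.0]]
force: [-1.4, 0.1, -0.6]
width: 0.0003
finger_force: 0.4
```

Contact is made at about 1.4 N and the lever is moving. I'll continue to the stop.

>>> {"op": "play_rows", "data": {
  "rows": [
    [-0.004, 0, 0, 0, 0, 0, 255],
    [-0.004, 0, 0, 0, 0, 0, 255],
    [-0.004, 0, 0, 0, 0, 0, 255],
    [0, 0, 0, 0, 0, 0, 255]
  ]
}}

```text
clock: 29.32
tcp_pos: [0.572, -0.2477, 0.095]
tcp_rot: [[-0.999, 0.044, 0.001], [0.044, 0.999, -0.0], [-0.001, -0.0, -1.0]]
force: [-0.0, 0.3, 0.2]
width: 0.0006
finger_force: 0.1
```

>>> {"op": "play_rows", "data": {
  "rows": [
    [-0.002, 0, 0, 0, 0, 0, 255],
    [-0.002, 0, 0, 0, 0, 0, 255],
    [0, 0, 0, 0, 0, 0, 255]
  ]
}}

```text
clock: 29.7
tcp_pos: [0.5756, -0.248, 0.095]
tcp_rot: [[-0.999, 0.045, 0.0], [0.045, 0.999, 0.0], [-0.0, 0.0, -1.0]]
force: [-1.1, 0.4, -0.4]
width: 0.0006
finger_force: 0.3
```

>>> {"op": "play_rows", "data": {
  "rows": [
    [-0.002, 0, 0, 0, 0, 0, 255],
    [-0.002, 0, 0, 0, 0, 0, 255],
    [0, 0, 0, 0, 0, 0, 255]
  ]
}}

```text
clock: 30.08
tcp_pos: [0.5775, -0.2481, 0.0947]
tcp_rot: [[-0.999, 0.045, -0.004], [0.045, 0.999, 0.001], [0.004, 0.001, -1.0]]
force: [-5.1, 1.1, 2.0]
width: 0.0002
finger_force: 2.8
```

At the stop (5 N). Back off, lift, and check.

>>> {"op": "play_rows", "data": {
  "rows": [
    [0.01, 0, 0, 0, 0, 0, 255],
    [0.02, 0, 0, 0, 0, 0, 255],
    [0.02, 0, 0, 0, 0, 0, 255],
    [0.03, 0, 0, 0, 0, 0, 255],
    [0.02, 0, -0.02, 0, 0, 0, 255],
    [0, 0, -0.04, 0, 0, 0, 255],
    [0.01, 0, -0.05, 0, 0, 0, 255],
    [0, 0, -0.03, 0, 0, 0, 255],
    [0, 0, 0, 0, 0, 0, 255],
    [0, 0, 0, 0, 0, 0, 255]
  ]
}}

```text
clock: 31.32
tcp_pos: [0.4693, -0.2429, 0.2344]
tcp_rot: [[-0.999, 0.045, -0.0], [0.045, 0.999, 0.0], [0.0, 0.0, -1.0]]
force: [0.5, -0.1, -0.5]
width: 0.0004
finger_force: 0.0
```

Run:
```python
from h import *
ims=[]
for n in("top","side"):
    c=cam(n)
    for d in tip_of(n,"flag_m_tip"): print(n,np.round(d["uv"]),round(d["conf"],2),onz(c,d["uv"],.104).round(4))
    ims.append(c["image"][150:390,200:500,::-1])
print(state()["tcp_pos"],state()["force"])
cv2.imwrite("pics/end.png",cv2.resize(np.hstack(ims),(800,320)))
```

```text
top [435. 229.] 0.68 [ 0.6041 -0.2584  0.104 ]
top [244. 289.] 0.42 [0.4679 0.1912 0.104 ]
side [363. 284.] 0.54 [ 0.6063 -0.2379  0.104 ]
[ 0.46909002 -0.24292572  0.23376186] [-0.51198367  0.52397105 -0.29980521]
```

View pics/end.png

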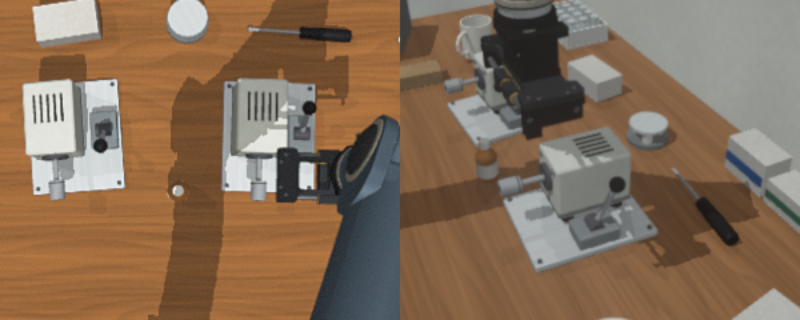

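The end view shows the right ball swung over at crop (310,107), with x at about 0.604, fully over. The left lever is still unmarked at (100,146), and the bystanders in view are in place. Handing in.

```bash
python3 -c "
from cell import *
print(hand_in())"
```

```text
the job is handed in; nothing more can be done
None
```

The right drive is the worn one: about 9–10 mm of end float by feel, against about 3.5 mm on the left, with no push or pull over about 14 N; I swung over only its marker lever, let go of everything and handed the job in, and no verdict came back.

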